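# Switch off the tube mixer at the vaccination desk

### The arm

A 7-joint arm with a two-finger parallel gripper is mounted at the origin on the work surface. World frame = base frame: x ahead of the robot, y to its left, z up, the work surface at z = 0. Lengths are in mm, angles in rad, forces in N, time in s.
With the tool pointing down it reaches from about 425 to 1025 mm from the base axis. Payload 9.4 kg.
Tool frame: the origin (TCP) lies on the centre line of the jaws, within the pads' length; the fingertips stand 8 mm ahead of it and the grasp point (between the pads) lies 11 mm behind it (env.tip_reach is the distance from the TCP to the fingertips, in mm); z points along the fingers, y is the line along which they close (so a half turn about z gives the same grasp; the last joint's range is limited). The gripper opens to 93 mm and grips with 3 to 60 N. Pads are 15 mm wide; open, the fingers measure 128 mm over their backs; the gripper's body (75 mm by 188 mm) begins 65 mm behind the grasp point.
Start: joints at [1.154, 0.599, -0.003, 1.599, 0.002, 0.943, -0.08], TCP at [241.632, -683.548, 226.618] pointing down, gripper open.
Joint ranges: [-2.57, 2.57], [-0.35, 1.97], [-1.29, 1.29], [0.11, 2.56], [-1.05, 4.19], [0.11, 1.86], [-2.63, 2.63]. Speed limits (rad/s): [2.22, 2.22, 3.01, 3.01, 3.14, 3.14, 3.14].

### API

Orientations are given as a unit quaternion [w, x, y, z].
In Python, from cell import env, jaws, planner, imaging, job_done gives the robot as it stands. Calls block until the motion is done:
- env.reach(position, orientation): joint-space move of the TCP to a pose.
- env.movel(position, rotation=None, rate=150): straight line of the TCP; rotation=None keeps the orientation; rate is the mean speed in mm/s.
- env.move_joints(angles): joint-space move.
- jaws.grip(opening, force=None): opening from 0.0 (shut) to 1.0 (fully open); force is the grip in N (None keeps the last); returns when the fingers have stopped.
- env.pause(seconds).
- planner.ik(position, orientation): joint angles nearest the present ones, or None.
- env.sense(): the state.
- imaging.capture(name): name is "scene" or "top"; returns a dict with "color" (384x512x3 uint8, red, green, blue), "fx", "fy", "cx", "cy" (pixels), "R" (3x3) and "t" (3): a world point X has camera coordinates R X + t. Camera axes: x right, y down, z forward; pixel columns grow to the right and rows downward; lengths in mm; the calibration is good to about 2 mm. A picture is of the moment at which its call begins. There is no depth.
A pose or a line that the arm cannot do raises env.PlanningError and nothing moves.
- job_done(): hands the job in; it is judged then, once.
Trained networks look in the newest picture that a camera, given by its name, has taken for a name from the list of things; names that differ only in an ending like _2 or _b are one class to them, and where a whole thing is asked for, a point or a joint stands for the part that bears it (a point fixed in the world has none). Each returns a list of dicts, best first, with "score" (0 to 1); they miss things now and then, are a little off and sometimes report something else, mostly with a low value. They report only what shows in the picture. A call takes as long as a camera call. They do not tell look-alikes from the thing itself.
- imaging.outline_of(camera, name): "pixels" (384x512 bool, what is visible of it).
- imaging.landmark_of(camera, name): "centre" ([x, y, z] in mm, in world coordinates, good to about 4 mm: a listed point, or the origin of a listed thing).
The state is a dict: "clock": time; "joint_pos": joint angles; "joint_velocities": joint speeds; "joint_torque": joint torques, N m; "tool_pos": TCP position; "orientation": TCP orientation; "contact_force": force on the tool from outside, world axes, zero at the start; "wrist_torque": the same for the moment, N m; "grip_width": opening from 0.0 (shut) to 1.0 (fully open); "finger_force": force on a finger pad.
Only numpy, scipy, OpenCV 4.12 (cv2) and the standard library are available. Lean on these libraries where they do the work, as an engineer would, in place of code of your own. Each camera call takes 0.05 s, during which the arm holds its last target. There are 200 camera calls.

### The job

The mixing is finished: turn the large speed knob on the white tube mixer fully anticlockwise (seen from above) to its off stop, then let go. Leave the small timer knob at its setting, and do not knock over or push away the vial rack standing beside the mixer.

Things in the scene. Friction and masses are not known exactly. Their poses are not given: they have to be found in the camera images.
- speed (a joint): Large speed knob on the flat top of the white mixer: turn in rad, 0 = off, against a firm end stop; grows clockwise seen from above, to 4.71. Starts between 0.7 and 1.35. Slightly stiff (0.04 N m), no spring, stays where left. The mixer is a fixed box 200 mm deep, 280 wide, top 70 mm above the table; a tray of tubes, up to 100 mm above the table, begins 77 mm beyond the knob axes.
- speed_grip (a point): Point on the large knob's vertical axis, 8 mm below its top, at grip height. Black disc 56 mm across with a straight bar grip 53 mm long, 14 mm wide, vertical sides; bar top 114 mm, disc top 84 mm above the table. Turns with the knob: x along the bar to the end with the white pointer line, z up. At off it points to the dial's one thick white tick. The fixed grey dial is 84 mm across.
- timer_pointer (a point): Tip of the white pointer line on top of the small timer knob, 14 mm out from its axis, 102 mm above the table; x points outward, z up. Same shape but smaller: disc 30 mm across, bar 28 x 14 mm, dial 58 mm. Its axis is 140 mm from the large knob's, both along the mixer's edge facing the robot; which is left and which right varies. To be left as set.
- vial_rack: Loose white rack, 115 x 62 mm, 58 mm high over the amber glass vials standing in it; origin at the centre of its underside, x along its length, z up. It stands on the table to the left or right of the mixer, its near side 100 mm or more from the knobs' axes. To be left standing.
There are look-alikes about, which are no part of the job. Leave any blue or pink look-alike of the vial_rack alone.

How it is judged:
By the outcome, as a careful person would: the job done as asked, in the order asked, and still so for the second after the job is handed in, with the robot touching nothing.
It also fails if it takes over 35 s, if anything falls off the work surface, if the arm or the gripper's body presses on something with over 40 N, if the wrist force passes 120 N, or if a joint passes its speed limit or range.

## Working session

There is one attempt and no reset: what is moved stays moved. The work goes in short steps, each a Python script; the robot and the scene stay as the last script left them, time stands still between calls to the robot, and variables do not carry over. Pictures are saved under pics/ and viewed, at most 10 in all, crops included, and the job is handed in when it is done.

```bash
ls; mkdir -p pics; python3 - <<'E'
from cell import env, jaws, planner, imaging
import cv2, numpy as np
ims=[]
for c in ("scene","top"):
    d=imaging.capture(c); im=d["color"][:,:,::-1].copy()
    C=-d["R"].T@d["t"]; print(c,C.round(),d["R"].round(2).tolist(),d["fx"],d["cx"],d["cy"])
    for n in ("speed_grip","timer_pointer","vial_rack"):
        for r in imaging.landmark_of(c,n)[:3]:
            p=d["R"]@r["centre"]+d["t"]; uv=(d["fx"]*p[0]/p[2]+d["cx"],d["fy"]*p[1]/p[2]+d["cy"])
            print(n,r["score"],np.round(r["centre"],1),np.round(uv))
    cv2.imwrite(f"pics/{c}0.png",cv2.resize(im,(800,600)))
s=env.sense();print(s["clock"],s["tool_pos"],s["orientation"],s["contact_force"])
E
```

```text
pics
scene [1193. -625.  683.] [[0.66, 0.75, 0.02], [0.42, -0.35, -0.84], [-0.63, 0.56, -0.54]] 350.5735247945977 251.38243797992408 191.6402254070105
speed_grip 0.86 [ 502.4 -147.   105.9] [215. 203.]
timer_pointer 0.61 [532.2   2.6 100.9] [260. 191.]
vial_rack 0.76 [ 523.6 -337.4    1.3] [164. 264.]
vial_rack 0.75 [ 302.4 -202.5    3.4] [167. 208.]
vial_rack 0.63 [ 364.5 -361.8    1.3] [130. 238.]
top [ 417.  -13. 1131.] [[-0.02, -1.0, 0.04], [-1.0, 0.02, -0.09], [0.09, -0.04, -0.99]] 400.9984032936832 261.81691879512886 194.99343059866945
speed_grip 0.65 [ 507.1 -141.5  106.8] [297. 196.]
timer_pointer 0.47 [527.5   1.3 100.9] [241. 190.]
vial_rack 0.94 [ 524.1 -336.8   -1.7] [360. 193.]
vial_rack 0.93 [ 486.3 -475.5   -0.6] [409. 205.]
vial_rack 0.85 [ 705.8 -432.9   -1.9] [390. 130.]
0.4 [ 241.61930853 -683.48213243  226.46799098] [-1.23889592e-04  9.85599978e-01  1.69093661e-01 -4.55079099e-05] [ 0.13059005 -0.09285827  0.6847057 ]
```

```bash
python3 - <<'E'
from cell import imaging
import cv2
d=imaging.capture("top"); im=d["color"][:,:,::-1]
cv2.imwrite("pics/crop1.png",cv2.resize(im[150:240,205:325],(800,600),interpolation=cv2.INTER_CUBIC))
E
```

```text
(no output)
```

View pics/top0.png

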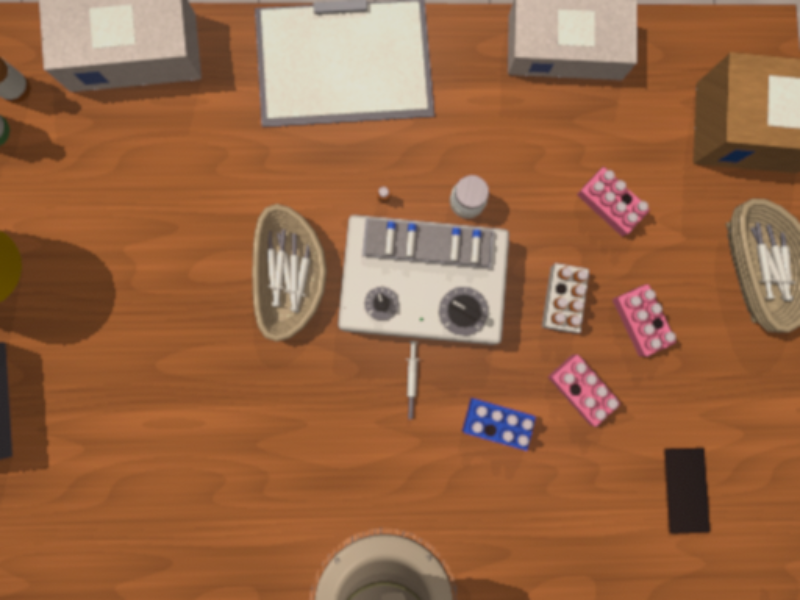

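View pics/crop1.png

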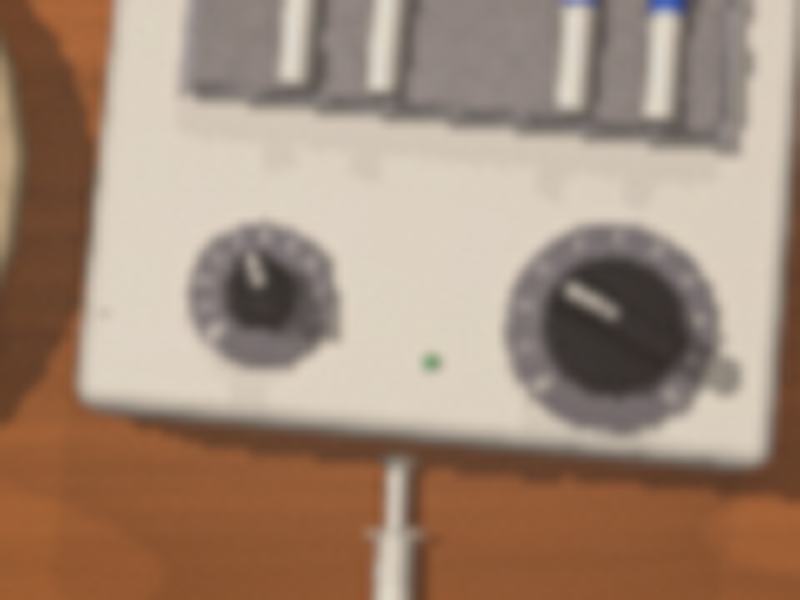

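View pics/scene0.png

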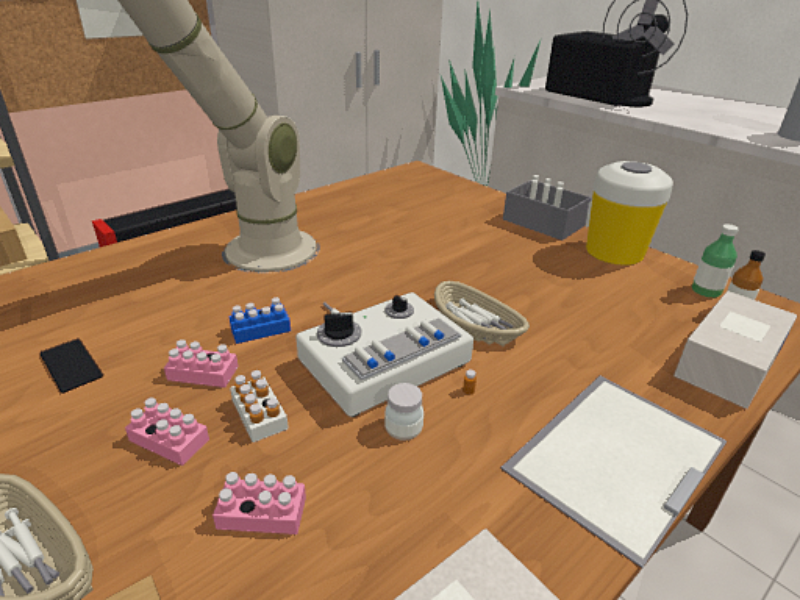

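The top view shows the mixer with its large knob right of centre at (464,311) and the timer at (380,303). The white pointer points up-left and the thick tick is lower left, about 1.2 rad anticlockwise of it. The white rack with amber vials at (566,298) is the real one. The pink racks at (614,202), (646,321) and (586,391) and the blue one at (500,424) are look-alikes. A small grey item sits beside the large dial at about (491,322), so I'll check it and triangulate the knob.

```bash
cat > h.py <<'E'
from cell import env, jaws, planner, imaging
import cv2, numpy as np
from scipy.spatial.transform import Rotation as Ro
def ray(d,uv):
    return -d["R"].T@d["t"], d["R"].T@np.array([(uv[0]-d["cx"])/d["fx"],(uv[1]-d["cy"])/d["fy"],1])
def onz(d,uv,z):
    C,v=ray(d,uv); return C+v*(z-C[2])/v[2]
def tri(rs):
    A=0;b=0
    for C,v in rs:
        v=v/np.linalg.norm(v);P=np.eye(3)-np.outer(v,v);A=A+P;b=b+P@C
    return np.linalg.solve(A,b)
def proj(d,X):
    p=d["R"]@X+d["t"]; return np.array([d["fx"]*p[0]/p[2]+d["cx"],d["fy"]*p[1]/p[2]+d["cy"]])
E
python3 - <<'E'
from h import *
rs=[]
for c in ("top","scene"):
    d=imaging.capture(c); o=imaging.outline_of(c,"speed_grip")
    m=o[0]["pixels"]; ys,xs=np.nonzero(m); ce=(xs.mean(),ys.mean())
    print(c,o[0]["score"],len(xs),ce,(xs.min(),xs.max(),ys.min(),ys.max()))
    rs.append(ray(d,ce))
    if c=="top":
        f=lambda u,v,z:onz(d,(205+(u+.5)/6.667-.5,150+(v+.5)/6.667-.5),z).round(1)
        print("dial",f(612,328,72),"disc",f(614,327,84),"line",f(612,317,114),f(567,288,114),"tick",f(541,384,72),"post",f(724,376,75),f(724,376,110))
        print("timer dial",f(264,296,72))
        print("edge", f(85,402,70),f(765,462,70))
    else:
        im=d["color"][:,:,::-1]
        cv2.imwrite("pics/crop2.png",cv2.resize(im[170:245,180:280],(800,600),interpolation=cv2.INTER_CUBIC))
print(tri(rs))
E
```

```text
top 0.76 355 (np.float64(296.39154929577467), np.float64(197.83098591549296)) (np.int64(286), np.int64(307), np.int64(188), np.int64(208))
dial [ 503.9 -143.8   72. ] disc [ 503.3 -143.1   84. ] line [ 504.7 -138.7  114. ] [ 516.2 -121.7  114. ] tick [ 482.1 -114.9   72. ] post [ 483.8 -187.6   75. ] [ 481.6 -181.8  110. ]
timer dial [519.   -5.4  72. ]
edge [478.2  66.1  70. ] [ 449.5 -203.8   70. ]
scene 0.51 288 (np.float64(216.75347222222223), np.float64(207.85069444444446)) (np.int64(208), np.int64(226), np.int64(200), np.int64(216))
[ 504.70840202 -142.43014887   88.20748802]
```

View pics/crop2.png

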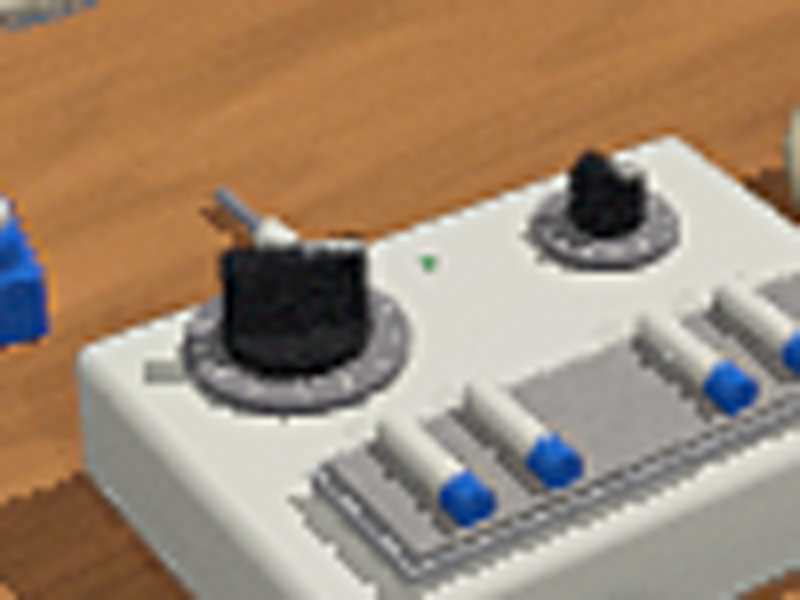

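The grey mark beside the dial is only a shadow, and the grey stick is the syringe on the table in front. The two views agree on the axis at (504,-143). The bar points at about 56° and off is at about 129°. I'll move above the knob and check the IK for both ends of the turn.

```bash
cat >> h.py <<'E'
def q(deg):
    a=np.radians(deg);c,s=np.cos(a),np.sin(a)
    x=Ro.from_matrix([[c,s,0],[s,-c,0],[0,0,-1]]).as_quat(); return x[[3,0,1,2]]
A=np.array([504.,-143.])
E
python3 - <<'E'
from h import *
for k in (0,180):
    for b in (56,129+8):
        j=planner.ik([*A,97],q(b+k)); print(b+k,None if j is None else np.round(j,2))
j0=env.sense()["joint_pos"]
best=None
for k in (0,180):
    js=[planner.ik([*A,97],q(b+k)) for b in (56,137)]
    if all(j is not None for j in js):
        m=max(abs(j[6]) for j in js)
        if best is None or m<best[0]: best=(m,k)
print(best); k=best[1]; open("k","w").write(str(k))
jaws.grip(0.5,25)
env.reach([*A,190],q(56+k))
s=env.sense();print(s["clock"],s["tool_pos"],s["joint_pos"],s["grip_width"])
ims=[]
for c in ("top","scene"):
    d=imaging.capture(c);u=proj(d,np.array([*A,110])).astype(int)
    ims.append(cv2.resize(d["color"][u[1]-40:u[1]+40,u[0]-26:u[0]+26,::-1],(390,600),interpolation=cv2.INTER_CUBIC))
cv2.imwrite("pics/above.png",np.hstack(ims))
E
```

```text
56 [ 0.29  0.56 -0.17  2.16  0.22  0.44 -0.65]
137 [ 0.5   0.6  -0.48  2.15  0.55  0.52  0.43]
236 [ 0.87  0.81 -1.11  2.13  1.01  0.88  1.69]
317 [ 0.01  0.57  0.23  2.18 -0.31  0.42 -1.83]
(np.float64(0.6479072111383487), 0)
3.7083 [ 504.03227938 -144.13220673  189.98301595] [ 0.34679517  0.41955563 -0.24031769  2.08328513  0.16030722  0.65558468
 -0.59617483] 0.500006803023316
```

View pics/above.png

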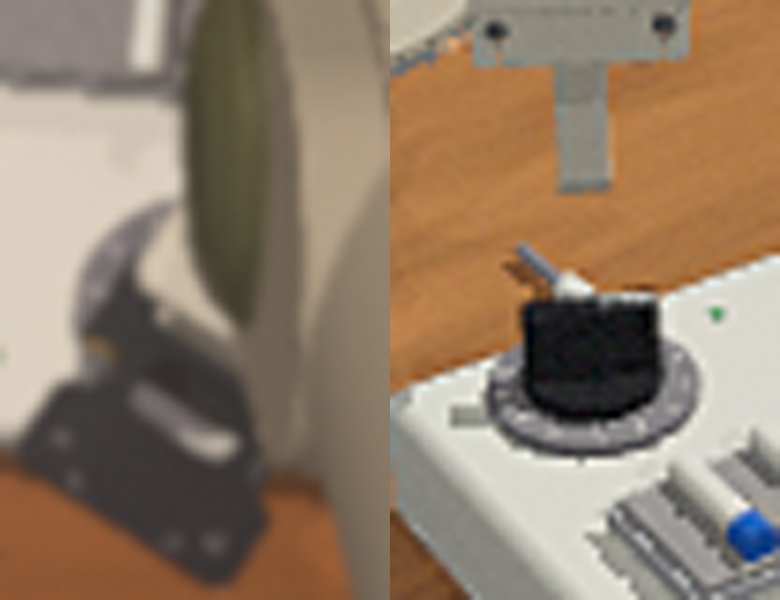

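The gripper is centred over the knob, with the closing line across the bar. Next I descend, grip lightly, check the width and confirm which way joint 7 turns.

```bash
python3 - <<'E'
from h import *
def ang(): 
    o=env.sense()["orientation"]; return np.degrees(2*np.arctan2(o[2],o[1]))
def show(t):
    s=env.sense();print(t,round(s["clock"],2),s["tool_pos"].round(1),round(ang(),1),round(s["grip_width"]*93,1),np.round(s["finger_force"],1),np.round(s["contact_force"],1),np.round(s["wrist_torque"],2))
j=np.array(env.sense()["joint_pos"]); show("0")
j[6]+=.1; env.move_joints(j); show("j7+.1"); j[6]-=.1; env.move_joints(j)
env.movel([*A,140],q(56),rate=150)
env.movel([*A,98],rate=60); show("down")
if np.abs(env.sense()["contact_force"]).max()<8:
    jaws.grip(0.0,12); show("grip")
E
```

```text
0 3.81 [ 504.  -144.   189.9] 55.9 46.3 0.0 [-0.4 -0.3 -0.3] [-0.06 -0.03 -0.06]
j7+.1 4.06 [ 503.9 -144.4  189.9] 61.4 46.3 0.0 [ 0.5  0.7 -0. ] [-0.06 -0.03 -0.  ]
down 5.64 [ 504.1 -143.    98. ] 56.0 46.5 0.0 [-0.5  0.1  0.4] [-0.08 -0.06 -0.  ]
grip 6.28 [ 503.6 -142.7   98.1] 56.0 14.6 11.8 [-1.7  2.1  4.3] [ 0.51  0.58 -0.01]
```

```bash
python3 - <<'E'
from h import *
def ang(): 
    o=env.sense()["orientation"]; return np.degrees(2*np.arctan2(o[2],o[1]))
def show(t):
    s=env.sense();print(t,round(s["clock"],2),s["tool_pos"].round(1),round(ang(),1),round(s["grip_width"]*93,1),np.round(s["finger_force"],1),np.round(s["contact_force"],1),np.round(s["wrist_torque"],2))
jaws.grip(0.0,25); show("g")
j=np.array(env.sense()["joint_pos"]); j0=j[6]
st=[.3,.6,.9,1.1]+list(np.arange(1.15,1.5,.04))
for d in st:
    j[6]=j0+d; env.move_joints(j); show(round(d,2))
    s=env.sense()
    if abs(s["wrist_torque"][2])>.35 and d>1 or np.linalg.norm(s["contact_force"])>50: break
E
```

```text
g 6.49 [ 503.5 -142.7   98. ] 56.0 14.0 24.7 [-2.4  3.7  6.8] [ 0.6   0.7  -0.03]
0.3 6.88 [ 503.5 -142.6   98.1] 73.0 13.8 24.8 [-1.7  1.9  3.9] [0.37 0.45 0.06]
0.6 7.28 [ 503.4 -142.6   98.1] 90.0 13.8 24.8 [-2.8  1.9  4.1] [0.49 0.51 0.01]
0.9 7.67 [ 503.4 -142.6   98.1] 107.2 14.0 24.8 [-3.1  2.2  4.3] [0.51 0.55 0.01]
1.1 7.97 [ 503.3 -142.6   98.1] 118.7 13.6 24.8 [-3.2  2.2  6.2] [0.56 0.61 0.05]
1.15 8.22 [ 503.3 -142.6   98.1] 121.6 14.0 24.8 [-3.4  1.6  5.4] [ 0.58  0.66 -0.01]
1.19 8.47 [ 503.3 -142.6   98.1] 123.9 14.4 24.8 [-3.   2.7  5.4] [0.54 0.6  0.05]
1.23 8.72 [ 503.3 -142.6   98.1] 126.1 13.7 24.8 [-3.8  1.1  5.9] [0.55 0.61 0.02]
1.27 8.97 [ 503.4 -142.7   98.1] 128.4 13.9 24.9 [-3.2  1.8  5.2] [ 0.49  0.6  -0.04]
1.31 9.22 [ 503.5 -142.8   98. ] 130.7 13.7 25.6 [-1.8  2.7  4.5] [ 0.49  0.47 -0.49]
```

The torque stepped to -0.49 N m at about 130°, which matches the end stop expected near 129°. Now release, retract and look.

```bash
python3 - <<'E'
from h import *
jaws.grip(0.5); p=env.sense()["tool_pos"]
env.movel([p[0],p[1],210]); env.reach([300,-560,230],q(40)); env.pause(.5)
s=env.sense();print(s["clock"],s["contact_force"])
d=imaging.capture("top")
for n in ("speed_grip","timer_pointer","vial_rack"):
    print(n,[(np.round(r["centre"],1),round(r["score"],2)) for r in imaging.landmark_of("top",n)[:1]])
cv2.imwrite("pics/after.png",cv2.resize(d["color"][150:240,205:325,::-1],(800,600),interpolation=cv2.INTER_CUBIC))
cv2.imwrite("pics/after_all.png",d["color"][:,:,::-1])
E
```

```text
13.05 [ 0.54562997 -0.62820061 -0.653242  ]
speed_grip [(array([ 503.6, -145.6,  105.4]), 0.88)]
timer_pointer [(array([528.9,   1. , 100.1]), 0.61)]
vial_rack [(array([ 524.4, -334. ,   -2.8]), 0.98)]
```

View pics/after.png

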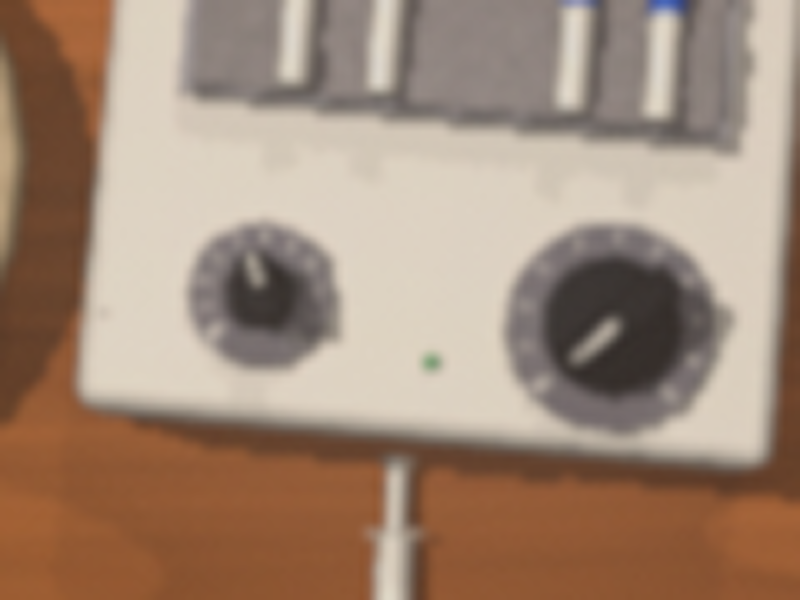

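View pics/after_all.png

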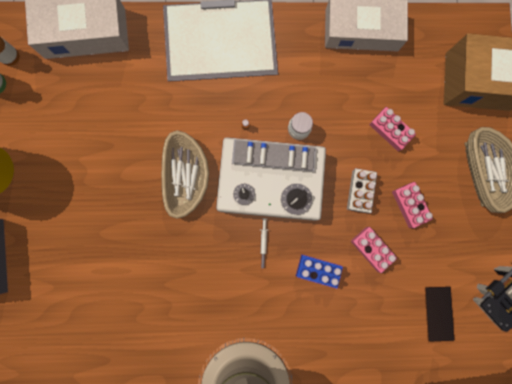

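The large knob's pointer, from (617,322) to (573,362), now points at the thick tick at (541,384). The timer pointer at (253,268) and the rack at (363,191) in the full view have not moved, and the arm is clear of everything.

```bash
python3 -c "
from cell import job_done
print(job_done())"
```

```text
the job is handed in; nothing more can be done
None
```

The large speed knob is turned fully anticlockwise to its off stop and released, the timer knob and vial rack were left as they stood, and the job is handed in.

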